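# Set the drying cabinet going

## Robot

A 6-joint arm with a two-finger parallel gripper is mounted at the origin on the work surface. World frame = base frame: x ahead of the robot, y to its left, z up, the work surface at z = 0. Lengths are in m, angles in rad, forces in N, time in s.
With the tool pointing down it reaches from about 0.275 to 0.875 m from the base axis. Payload 12.5 kg.
Tool frame: the origin (TCP) lies on the centre line of the jaws, within the pads' length; the fingertips stand r.finger_overhang ahead of it and the grasp point (between the pads) lies 3 mm ahead of it (r.finger_overhang is the distance from the TCP to the fingertips, in m); z points along the fingers, y is the line along which they close (so a half turn about z gives the same grasp; the last joint's range is limited). The gripper opens to 85 mm and grips with 20 to 120 N. Pads are 22 mm wide; open, the fingers measure 114 mm over their backs; the gripper's body (76 mm by 85 mm) begins 54 mm behind the grasp point. The pads swing forward as they close: fully open they stand 13 mm farther back than shut.
Start: joints at [1.195, 0.351, 1.652, -0, 1.139, -0.085], TCP at [0.158, 0.527, 0.253] pointing down, gripper open.
Joint ranges: [-2.75, 2.75], [-0.79, 2.1], [0.01, 2.65], [-1.57, 4.71], [0.07, 3.14], [-2.87, 2.87]. Speed limits (rad/s): [2.22, 2.22, 2.79, 3.14, 3.14, 3.14].

## Interface

Orientations are given as a unit quaternion [x, y, z, w].
In Python, from cell import r, optics gives the robot as it stands. The module is installed in compiled form; this text tells all that it offers. Calls block until the motion is done:
- r.move_to(position, orientation): joint-space move of the TCP to a pose.
- r.move_linear(position, rot=None, vel=0.15): straight line of the TCP; rot=None keeps the orientation; vel is the mean speed in m/s.
- r.set_joints(angles): joint-space move.
- r.set_gripper(opening, squeeze=None): opening from 0.0 (shut) to 1.0 (fully open); squeeze is the grip in N (None keeps the last); returns when the fingers have stopped.
- r.sleep(seconds).
- r.inverse_kinematics(position, orientation): joint angles nearest the present ones, or None.
- optics.get_image(name): name is "scene" or "side" or "wrist"; returns a dict with "pixels" (400x640x3 uint8, red, green, blue), "depth" (400x640 float32, m along the optical axis (not along the pixel's ray), 0 where there is no reading), "fx", "fy", "cx", "cy" (pixels), "camera_from_world" (4x4, takes a point from world to camera coordinates); the wrist camera has in their place "mount" (4x4, takes a point from camera to tool coordinates, whose origin is the TCP and whose axes are the flange's). Camera axes: x right, y down, z forward; pixel columns grow to the right and rows downward; lengths in m; the calibration is good to about 2 mm. The wrist camera is an equidistant fisheye: a pixel r from the principal point sees the ray r / f radians off the axis. A picture is of the moment at which its call begins: read the wrist's pose just before it.
A pose or a line that the arm cannot do raises r.PlanningError and nothing moves.
- r.hand_in(): hands the job in; it is judged then, once.
Readings, each from a call of its own:
- r.current_t(): time.
- r.current_q(): joint angles.
- r.current_qvel(): joint speeds.
- r.current_effort(): joint torques, N m.
- r.current_tool_pos(): TCP position.
- r.current_ee_rot(): TCP orientation.
- r.current_contact_force(): force on the tool from outside, world axes, zero at the start.
- r.current_torque(): the same for the moment, N m.
- r.current_opening(): opening from 0.0 (shut) to 1.0 (fully open).
- r.current_finger_force(): force on a finger pad.
Only numpy, scipy, OpenCV 4.12 (cv2) and the standard library are available. Lean on these libraries where they do the work, as an engineer would, in place of code of your own. Each camera call takes 0.05 s, during which the arm holds its last target. There are 200 camera calls.

## Task

Get the plaster drying: first, with the cabinet door still shut or only ajar, clear every small plaster cast from in front of the door and stand it upright in the wooden drying tray, and set the jar that blocks the stay arm wholly on the cork pad at the back of the cabinet top. Then swing the door open and drop the stay arm's middle hole fully down over the peg on top of the cabinet so that it holds the door, and last of all throw the fan lever over to on. Leave the tower model, bottle, brush, spatula and mug where they are.

Things in the scene. Friction and masses are not known exactly. Their poses are not given: they have to be found in the camera images.
- cabinet: Grey sheet-metal warm-air drying cabinet, fixed to the bench, 250 (x) x 260 (y) x 115 high. Origin: centre of its underside. The door is on its +y face; the peg, the stay and the fan switch are on its flat top.
- peg (a point): Foot of the fixed steel peg, on the cabinet's top. The peg is 9 mm thick and stands 20 mm up from here, with a round tip.
- door_hinge (a point): Point on the door's upright hinge axis, at the height of the cabinet's top.
- door (a joint): Opening angle of the door in rad, 0 shut, up to 1.4; it opens anticlockwise seen from above (away from the cabinet's +y face) and stays where it is left (about 0.12 N m of friction). The door is 190 long from the hinge, 14 thick, from 8 to 112 above the bench.
- door_post (a point): Grip point in the middle of the door's upright black pull post, 16 mm thick, 115 above the bench; the post's top is 20 mm higher, its bracket 40 mm lower. It stands 130 from the hinge along the door and 45 out from the door's middle plane.
- stay_swing (a joint): Swing of the stay arm about its upright pivot on the door's top edge, in rad; 0: it points along the door towards the hinge; grows anticlockwise seen from above. The pivot is 160 from the hinge along the door, in its middle plane. Free to turn.
- stay (a joint): Lift of the stay arm about a level axle at the same pivot, in rad; 0: level, lying at its lowest, its middle plane 8 mm above the cabinet's top; grows as its free end is lifted, up to 0.9; it falls back by its own weight.
- hole2 (a point): Centre of the stay's middle hole, 140 from its pivot, in the bar's middle plane. The stay is a flat steel bar 26 wide, 6 thick, 210 long, with three square holes 13 wide, 110, 140 and 170 from its pivot. With this hole down on the peg the door stands open about 0.66 rad and this point is 8 mm above the cabinet's top.
- stay_ball (a point): Centre of the black ball grip, 24 mm thick, near the stay's free end: 200 from the pivot and 31 above the bar's middle plane, on a 10 mm stem.
- pad (a point): Centre of the top face of the round cork pad, 80 across, 3 thick, fixed on the cabinet's top.
- fan_switch (a joint): Angle of the fan's toggle lever in rad: 0 off (leaning to the cabinet's -x), 1.0 fully on (leaning to +x). It stays where it is left; about 0.06 N m moves it.
- fan_switch_tip (a point): Centre of the lever's black ball, 26 mm thick, at the end of the lever; the lever is 60 long, on an axle 22 above the cabinet's top.
- tray: Flat wooden drying tray, fixed, 220 (x) x 260 (y); floor 6 thick, rim 8 wide and 14 high over the bench. Origin: centre of its underside.
- cast_a: Square boss: block 42 x 42 x 38 high with a 30 x 30 x 10 cap; sides along its x and y. White plaster, one of the small casts to move. Origin: centre of its underside, z up. It may be absent.
- cast_b: Round boss 44 across, upright sides to 34, domed to 47 high. White plaster, one of the small casts to move. Origin: centre of its underside, z up. It may be absent.
- cast_c: Fluted round column drum 40 across, 46 high. White plaster, one of the small casts to move. Origin: centre of its underside, z up. It may be absent.
- cast_d: Arch block 52 long (x), 34 deep (y), 46 high, with an opening 24 wide and 24 high through it along y. White plaster, one of the small casts to move. Origin: centre of its underside, z up. It may be absent.
- cast_e: Round cluster of balls 42 across, 44 high. White plaster, one of the small casts to move. Origin: centre of its underside, z up. It may be absent.
- jar: Small lidded round glass jar, 48 across, 60 high, about 150 g, standing on the cabinet's top where the stay has to swing. Origin: centre of its underside, z up.
- tower: Tall plaster tower model, 68 across at its foot, 140 high. Leave it alone.
- spray: Bottle 60 across, 150 high. Leave it alone.
- brush: Brush lying beyond the tray. Leave it alone.
- spatula: Spatula lying on the far part of the bench. Leave it alone.
- mug: White mug, 76 across, 85 high. Leave it alone.
Things that resemble listed ones, but are neither listed nor needed, are in the scene too. Leave any turquoise or yellow look-alike of the jar alone.

How it is judged:
By the outcome, as a careful person would: the job done as asked, in the order asked, and still so for the second after the job is handed in, with the robot touching nothing.
Of cast_a, cast_b, cast_c, cast_d, cast_e only 3 to 5 are there at a start; the rules pass over those that are not, and their reading is None.
At some moment in a run one of cast_a, cast_b, cast_c, cast_d, cast_e may be knocked a few centimetres aside while the robot is not near it.
Once in a run the grip may slacken for a moment while it holds something.
It also fails if it takes over 210 s, if anything falls off the work surface, if the arm or the gripper's body presses on something with over 40 N, if the wrist force passes 120 N, or if a joint passes its speed limit or range.

## Working session

There is one attempt and no reset: what is moved stays moved. The work goes in short steps, each a Python script; the robot and the scene stay as the last script left them, time stands still between calls to the robot, and variables do not carry over. Pictures are saved under pics/ and viewed, at most 14 in all, crops included, and the job is handed in when it is done.

```bash
ls; mkdir -p pics; python3 - <<'E'
from cell import r, optics
import cv2, numpy as np
print(r.finger_overhang, r.current_t(), r.current_ee_rot(), r.current_tool_pos())
for n in ["scene","side","wrist"]:
    im=optics.get_image(n); cv2.imwrite(f"pics/{n}0.png",im["pixels"][:,:,::-1]); 
    np.savez(f"/tmp/{n}0.npz",**im)
    print(n,im["fx"],im["cx"],im["cy"],(im["depth"]>0).mean())
    print(np.round(im.get("camera_from_world",im.get("mount")),3))
E
```

```text
pics
0.022 0.0 [ 1.44894458e-01  9.89446960e-01 -5.42196531e-04 -1.26904494e-04] [0.15757515 0.52664205 0.2527608 ]
scene 409.04639808371525 318.84059270005264 205.22952949856042 0.995953125
[[ 0.837  0.547 -0.008 -0.514]
 [ 0.391 -0.609 -0.689 -0.104]
 [-0.382  0.574 -0.724  1.457]
 [ 0.     0.     0.     1.   ]]
side 470.0383102934661 317.9735832230005 207.06634679677754 0.99621484375
[[-0.987 -0.156  0.023  0.57 ]
 [-0.104  0.533 -0.839  0.147]
 [ 0.119 -0.831 -0.543  1.574]
 [ 0.     0.     0.     1.   ]]
wrist 309.70691628693146 316.68852267713055 195.41681690271253 0.9613671875
[[-0.    -0.965 -0.262  0.066]
 [ 1.    -0.001  0.001  0.001]
 [-0.001 -0.262  0.965 -0.121]
 [ 0.     0.     0.     1.   ]]
```

View pics/scene0.png

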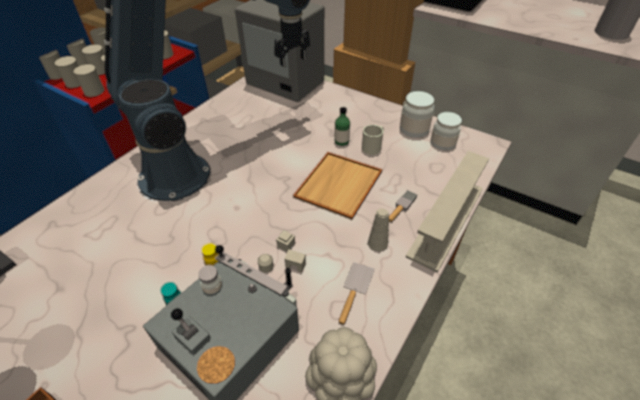

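View pics/side0.png

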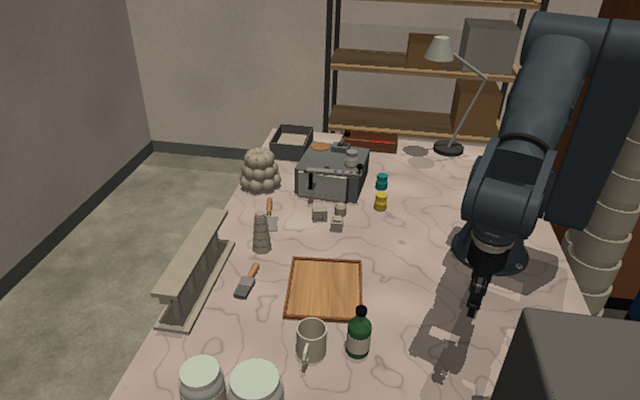

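The scene view shows the cabinet at about (220,325). Three casts sit in front of it at (285,240), (265,262) and (295,262). The jar is at (209,280), with a yellow look-alike at (210,254) and a turquoise one at (170,293). The tray is at (338,183). I'll confirm with an enlarged crop and pull depth points.

```bash
cat > h.py <<'E'
from cell import r, optics
import cv2, numpy as np
def cloud(im):
    "world xyz per pixel from depth (fixed cams)"
    T=np.linalg.inv(im["camera_from_world"]); d=im["depth"]
    v,u=np.mgrid[:400,:640]
    P=np.stack([(u-im["cx"])/im["fx"]*d,(v-im["cy"])/im["fy"]*d,d],-1)
    return P@T[:3,:3].T+T[:3,3]
def onplane(im,u,v,z):
    T=np.linalg.inv(im["camera_from_world"])
    a=T[:3,:3]@np.array([(u-im["cx"])/im["fx"],(v-im["cy"])/im["fy"],1]); o=T[:3,3]
    return o+a*(z-o[2])/a[2]
def proj(im,p):
    c=im["camera_from_world"]@np.append(p,1); return c[:2]/c[2]*[im["fx"],im["fy"]]+[im["cx"],im["cy"]]
def crop(im,x0,y0,w,h,s,name):
    cv2.imwrite(name,cv2.resize(im["pixels"][y0:y0+h,x0:x0+w,::-1],None,fx=s,fy=s,interpolation=cv2.INTER_CUBIC))
E
python3 - <<'E'
from h import *
L=lambda n:{k:(v if v.ndim else float(v)) for k,v in np.load(f"/tmp/{n}0.npz").items()}
s,d=L("scene"),L("side")
crop(s,140,220,180,180,3.3,"pics/c1.png"); crop(d,260,120,150,120,5,"pics/c2.png")
for n,im in(("s",s),("d",d)):
    C=cloud(im); np.save(f"/tmp/C{n}.npy",C)
    # top-down height map blobs near cabinet/tray
C=np.load("/tmp/Cs.npy")
for p in [(285,240),(265,262),(295,262),(209,270),(216,365),(177,314),(219,250),(252,287),(288,272),(338,183),(200,340)]:
    print(p,np.round(C[p[1],p[0]],3))
# cabinet top mask
z=C[...,2]; m=((abs(z-.115)<.004)&(C[...,1]<0.3)).astype(np.uint8)
n,l,st,c=cv2.connectedComponentsWithStats(m); i=1+st[1:,4].argmax()
P=C[l==i][:,:2].astype(np.float32); print("cab",cv2.minAreaRect(P),st[i])
hsv=cv2.cvtColor(s["pixels"],cv2.COLOR_RGB2HSV)
m=((abs(z-.01)<.012)&(hsv[...,1]>90)).astype(np.uint8); m[:140]=0;m[225:]=0;m[:,390:]=0
n,l,st,c=cv2.connectedComponentsWithStats(m); i=1+st[1:,4].argmax(); print("tray",cv2.minAreaRect(C[l==i][:,:2].astype(np.float32)),st[i])
E
```

```text
(285, 240) [ 0.527 -0.048  0.043]
(265, 262) [ 0.525 -0.14   0.04 ]
(295, 262) [ 0.598 -0.096  0.043]
(209, 270) [ 0.498 -0.298  0.172]
(216, 365) [ 0.646 -0.446  0.118]
(177, 314) [ 0.54  -0.428  0.203]
(219, 250) [ 0.469 -0.235  0.16 ]
(252, 287) [ 0.592 -0.26   0.127]
(288, 272) [ 0.642 -0.181  0.134]
(338, 183) [0.512 0.279 0.005]
(200, 340) [ 0.587 -0.429  0.137]
cab ((0.5745835900306702, -0.34621763229370117), (0.2783796191215515, 0.25188398361206055), 84.23168182373047) [ 142  262  155  135 8964]
tray ((0.5122748017311096, 0.28262144327163696), (0.22126156091690063, 0.2739594876766205), 5.670823574066162) [ 293  152   89   67 3388]
```

View pics/c1.png

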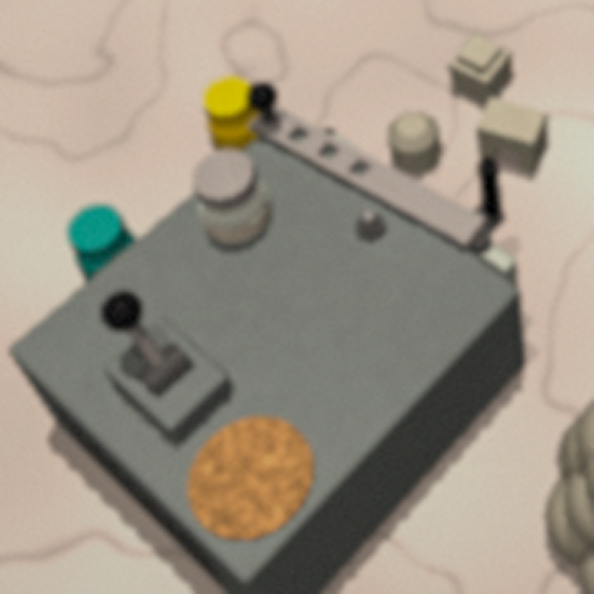

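View pics/c2.png

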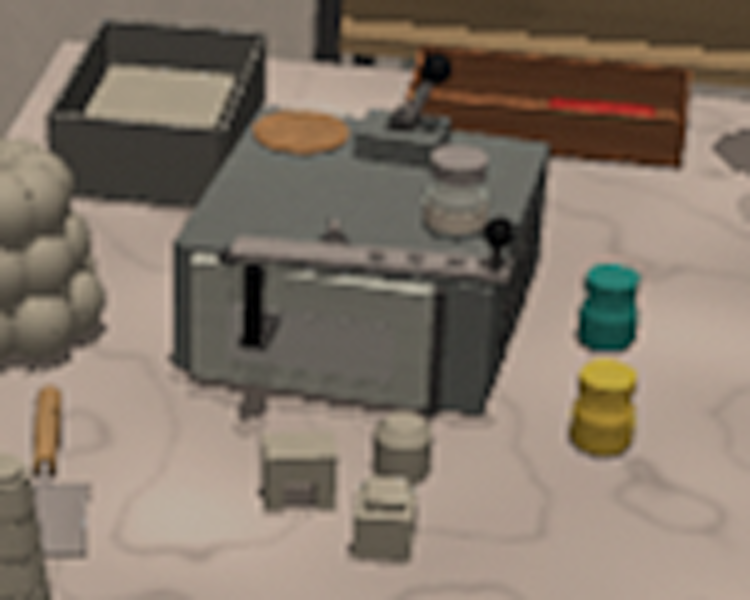

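The enlarged views identify the casts:
- cast_a, square with a cap, at scene (285,240)
- cast_b, domed, at (265,262)
- cast_d, arch, at (295,262)

There's no sign of c or e. The clear glass jar with the grey lid, on the cabinet top at (209,280), is the one to move. The yellow and turquoise ones stand on the bench. The large ball cluster at (340,365) is far bigger than cast_e, so it's also a look-alike.

Next I'll compute the poses.

```bash
cat >> h.py <<'E'
def look():
    s,d=optics.get_image("scene"),optics.get_image("side")
    return s,d,np.concatenate([cloud(s).reshape(-1,3),cloud(d).reshape(-1,3)])
def blobs(P,x,y,z,res=.003,amin=25):
    "top-down connected components of the points in a box: list of points per blob"
    Q=P[(P[:,0]>x[0])&(P[:,0]<x[1])&(P[:,1]>y[0])&(P[:,1]<y[1])&(P[:,2]>z[0])&(P[:,2]<z[1])]
    i=((Q[:,:2]-[x[0],y[0]])/res).astype(int)
    g=np.zeros((int((x[1]-x[0])/res)+2,int((y[1]-y[0])/res)+2),np.uint8); g[i[:,0],i[:,1]]=1
    n,l,st,c=cv2.connectedComponentsWithStats(cv2.dilate(g,np.ones((2,2))))
    k=l[i[:,0],i[:,1]]
    return [Q[k==j] for j in range(1,n) if st[j,4]>amin]
E
python3 - <<'E'
from h import *
Cs,Cd=np.load("/tmp/Cs.npy").reshape(-1,3),np.load("/tmp/Cd.npy").reshape(-1,3)
P=np.concatenate([Cs,Cd])
def show(t,P,*a):
    for b in blobs(P,*a):
        c,s,an=cv2.minAreaRect(b[:,:2].astype(np.float32)); print(t,len(b),np.round(c,4),np.round(s,4),round(an,1),"mean",np.round(b.mean(0),4),"zmax",round(b[:,2].max(),4))
for t,C in(("S",Cs),("D",Cd)):
    print("bench z",np.median(C[(abs(C[:,0]-.4)<.05)&(abs(C[:,1])<.05)][:,2]),"top z",np.median(C[(abs(C[:,0]-.6)<.03)&(abs(C[:,1]+.33)<.03)][:,2]))
    show(t+" cast",C,(.3,.8),(-.19,.12),(.015,.07))
    show(t+" castTop",C,(.4,.68),(-.165,.02),(.03,.07))
    show(t+" ontop",C,(.42,.75),(-.5,-.15),(.124,.23))
    T=C[(abs(C[:,2]-.115)<.005)&(C[:,1]<-.15)&(C[:,1]>-.55)&(C[:,0]>.4)&(C[:,0]<.75)]
    print(t,"cab",cv2.minAreaRect(T[:,:2].astype(np.float32)))
    show(t+" rim",C,(.35,.68),(.1,.46),(.0095,.02))
L=lambda n:{k:(v if v.ndim else float(v)) for k,v in np.load(f"/tmp/{n}0.npz").items()}
s=L("scene")
for n,u,v,z in[("L",10,350,.115),("B",245,585,.115),("R",515,295,.115),("pegtip",370,215,.135),("ball",263,97,.154),("pad",251,478,.118),("fanball",121,311,.19),("postTop",487,160,.135),("h1",298,134,.126),("h2",329,150,.126),("h3",360,167,.126)]:
    print(n,np.round(onplane(s,140+u/3.3,220+v/3.3,z),4))
E
```

```text
bench z -0.0010483527665507975 top z 0.11392758983862794
S cast 24 [ 0.3684 -0.1845] [0.0247 0.0095] 1.7 mean [ 0.3686 -0.1854  0.0585] zmax 0.0621
S cast 207 [ 0.5175 -0.1341] [0.0429 0.0381] 28.0 mean [ 0.521  -0.1373  0.0357] zmax 0.0485
S cast 238 [ 0.5177 -0.0375] [0.0449 0.041 ] 4.4 mean [ 0.5227 -0.0427  0.0365] zmax 0.0516
S cast 301 [ 0.5851 -0.0829] [0.0532 0.0367] 14.8 mean [ 0.5885 -0.0863  0.0391] zmax 0.0499
S cast 251 [0.7483 0.1037] [0.0559 0.0276] 3.6 mean [0.7522 0.101  0.0418] zmax 0.0698
S cast 167 [ 0.7817 -0.1224] [0.016  0.1003] 11.9 mean [ 0.7823 -0.1257  0.0174] zmax 0.0218
S castTop 160 [ 0.5178 -0.1339] [0.0422 0.0381] 27.6 mean [ 0.5196 -0.1355  0.0395] zmax 0.0485
S castTop 179 [ 0.517  -0.0382] [0.0443 0.0406] 6.8 mean [ 0.5212 -0.0414  0.0413] zmax 0.0516
S castTop 244 [ 0.5851 -0.083 ] [0.0525 0.0367] 14.2 mean [ 0.5867 -0.0854  0.0428] zmax 0.0499
S ontop 545 [ 0.5562 -0.2272] [0.2081 0.0274] 1.8 mean [ 0.5491 -0.2282  0.1301] zmax 0.1683
S ontop 484 [ 0.5026 -0.3077] [0.0453 0.0459] 24.9 mean [ 0.5081 -0.3114  0.1594] zmax 0.1777
S ontop 908 [ 0.5559
[... 1818 characters left out ...]
D cab ((0.5750231742858887, -0.3170087933540344), (0.32271459698677063, 0.2554132044315338), 84.33850860595703)
D rim 75 [0.4078 0.2853] [0.0065 0.1097] 4.9 mean [0.4076 0.2863 0.0136] zmax 0.0184
D rim 24 [0.4191 0.2008] [0.0092 0.0447] 5.5 mean [0.4168 0.1999 0.0126] zmax 0.0166
D rim 513 [0.5169 0.2845] [0.2181 0.2671] 4.8 mean [0.5476 0.2955 0.0131] zmax 0.0183
L [ 0.4421 -0.4702  0.115 ]
B [ 0.6869 -0.4966  0.115 ]
R [ 0.7115 -0.2456  0.115 ]
pegtip [ 0.5924 -0.2588  0.135 ]
ball [ 0.4655 -0.2297  0.154 ]
pad [ 0.6456 -0.4462  0.118 ]
fanball [ 0.5317 -0.4257  0.19  ]
postTop [ 0.6357 -0.1734  0.135 ]
h1 [ 0.494  -0.2285  0.126 ]
h2 [ 0.5241 -0.227   0.126 ]
h3 [ 0.5542 -0.2262  0.126 ]
```

Positions are good enough to act. Order is a, b, d, re-detecting before each pick.

```bash
cat >> h.py <<'E'
from scipy.spatial.transform import Rotation as Ro
HOME=[1.195,.351,1.652,0,1.139,-.085]
def q(a):
    "tool down, fingers closing along heading a+90deg; the half turn with less wrist travel"
    best=None
    p=r.current_tool_pos()
    for k in (0,np.pi):
        o=(Ro.from_euler("z",a+k)*Ro.from_euler("x",np.pi)).as_quat()
        j=r.inverse_kinematics([.55,-.1,.25],o)
        if j is not None:
            c=abs(np.array(j)[5]);
            if best is None or c<best[0]: best=(c,o)
    return best[1]
def casts(y=(-.175,.12),z=(.03,.07),x=(.4,.69)):
    "cast poses, averaged over both cameras: [x,y,angle deg,size]"
    ims=[optics.get_image(n) for n in("scene","side")]; out=[]
    D=[[cv2.minAreaRect(b[:,:2].astype(np.float32)) for b in blobs(cloud(i).reshape(-1,3),x,y,z)] for i in ims]
    for c,s,a in D[0]:
        m=[e for e in D[1] if np.hypot(e[0][0]-c[0],e[0][1]-c[1])<.03]
        if m: out.append((np.round(np.mean([c,m[0][0]],0),4),round(a,1),round(m[0][2],1),np.round(s,3)))
        else: out.append((np.round(c,4),round(a,1),None,np.round(s,3)))
    return out
def pick(x,y,a,z,up=.2,sq=40):
    o=q(a); r.set_gripper(1.0)
    r.move_to([x,y,up],o); r.move_linear([x,y,z],vel=.12)
    r.set_gripper(0.0,sq); op=r.current_opening()
    r.move_linear([x,y,up],vel=.12); print("grip",round(op*85,1),round(r.current_opening()*85,1),r.current_finger_force(),"t",r.current_t())
def place(x,y,a,z,up=.2):
    o=q(a); r.move_to([x,y,up],o); print("carry",round(r.current_opening()*85,1))
    r.move_linear([x,y,z],vel=.1); r.set_gripper(1.0); r.move_linear([x,y,up],vel=.2)
E
python3 - <<'E'
from h import *
pick(.518,-.032,np.radians(3),.030); place(.465,.215,np.radians(5),.037)
r.set_joints(HOME); print(r.current_t())
for c in casts(): print(c)
for c in casts(y=(.14,.42)): print("tray",c)
E
```

```text
grip 40.7 41.2 40.50238072872162 t 6.35
carry 40.9
12.2667
(array([ 0.5176, -0.1267]), 31.8, 70.6, array([0.043, 0.04 ]))
(array([ 0.5856, -0.0784]), 12.7, 9.6, array([0.053, 0.038]))
tray (array([0.465 , 0.2165]), 1.1, 6.9, array([0.042, 0.047]))
```

```bash
python3 - <<'E'
from h import *
pick(.5176,-.1267,np.radians(-5),.026); place(.55,.215,0,.033)
r.set_joints(HOME); C=casts(); print(C)
d=min(C,key=lambda c:np.hypot(*(c[0]-[.5856,-.0784])))
ok=np.hypot(*(d[0]-[.5856,-.0784]))<.01
for c in casts(y=(.14,.42)): print("tray",c)
if ok:
    pick(*d[0],np.radians(11+90),.030); place(.51,.3,np.radians(96),.037)
    r.set_joints(HOME); print(casts())
    for c in casts(y=(.14,.42)): print("tray",c)
im=optics.get_image("scene"); crop(im,140,130,260,270,2.2,"pics/c3.png")
E
```

```text
grip 42.0 42.1 45.37885167868808 t 19.0
carry 41.8
[(array([ 0.5857, -0.078 ]), 14.0, 9.7, array([0.054, 0.037]))]
tray (array([0.465 , 0.2158]), 4.7, 7.1, array([0.043, 0.045]))
tray (array([0.5501, 0.2149]), 34.6, 60.3, array([0.04 , 0.033]))
grip 52.0 51.5 41.23506758362055 t 32.0083
carry 51.8
[]
tray (array([0.4648, 0.2171]), 4.8, 6.8, array([0.043, 0.043]))
tray (array([0.5112, 0.2979]), 16.3, 9.2, array([0.055, 0.041]))
tray (array([0.5505, 0.2152]), 41.2, 62.0, array([0.041, 0.033]))
```

View pics/c3.png

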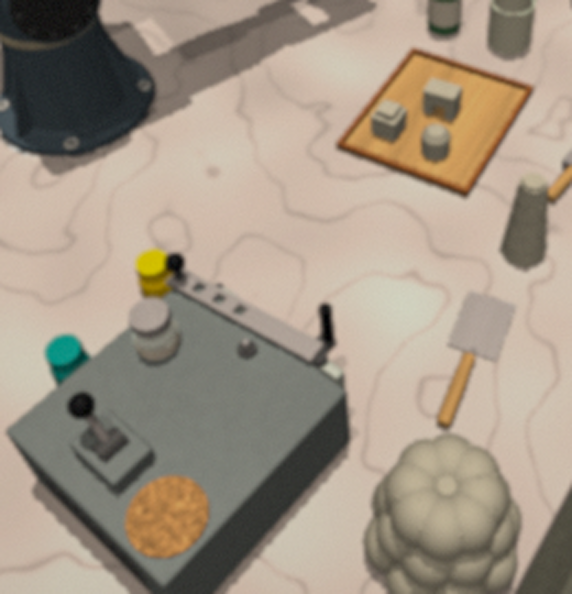

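The crop shows all three casts upright in the tray, at crop pixels (388,120), (441,98) and (436,142), and the door front clear. The jar is next.

```bash
python3 - <<'E'
from h import *
pick(.5025,-.301,np.radians(84),.147,up=.31); 
print(casts(y=(.14,.42))[0][0] is not None)
place(.6456,-.446,np.radians(-6),.151,up=.31)
r.set_joints(HOME); print("t",r.current_t())
s,d,P=look()
for n,im in(("S",s),("D",d)):
    for b in blobs(cloud(im).reshape(-1,3),(.42,.75),(-.52,-.15),(.124,.23)):
        c,z,a=cv2.minAreaRect(b[:,:2].astype(np.float32)); print(n,len(b),np.round(c,4),np.round(z,3),round(a,1),round(b[:,2].max(),3))
crop(s,140,220,180,180,3.3,"pics/c4.png")
E
```

```text
grip 46.3 46.3 41.19016542068124 t 45.2583
True
carry 46.4
t 53.6667
S 522 [ 0.5562 -0.2274] [0.208 0.028] 1.9 0.165
S 908 [ 0.5564 -0.429 ] [0.051 0.072] 83.4 0.205
S 650 [ 0.6426 -0.4484] [0.047 0.045] 80.3 0.181
S 35 [ 0.6374 -0.1778] [0.015 0.012] 63.8 0.138
D 70 [ 0.4827 -0.2211] [0.029 0.059] 82.8 0.165
D 17 [ 0.5271 -0.2126] [0.052 0.015] 13.5 0.129
D 191 [ 0.5561 -0.4167] [0.059 0.071] 83.6 0.206
D 12 [ 0.5423 -0.2272] [0.033 0.015] 9.5 0.128
D 38 [ 0.6294 -0.2181] [0.026 0.062] 86.8 0.132
D 163 [ 0.6435 -0.4376] [0.045 0.046] 12.1 0.18
D 14 [ 0.6372 -0.1664] [0.012 0.015] 40.8 0.137
```

View pics/c4.png

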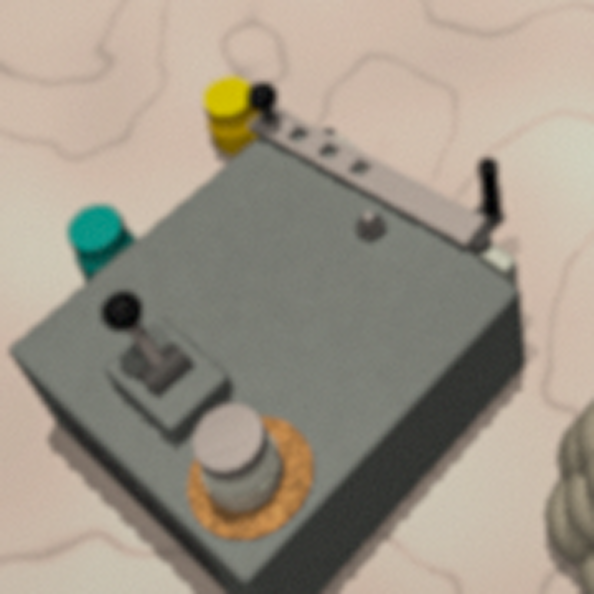

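The jar stands within the cork pad; the crop shows its foot at (243,485) and the pad at (251,478). Now I'll grip the door post and swing it in small steps, watching the force.

```bash
python3 - <<'E'
from h import *
H=np.array([.504,-.217]); R=np.hypot(.13,.045); be=np.arctan2(.045,.13)
p=np.array([.6372,-.172]); 
# approach, closing along the door (tool y along phi) => heading a = phi-90deg
ph=np.arctan2(*(p-H)[::-1])-be; print("phi",ph)
rot=lambda ph:(Ro.from_euler("z",ph+np.pi/2+k)*Ro.from_euler("x",np.pi)).as_quat()
for k in(0,np.pi):
    j=r.inverse_kinematics([*p,.2],rot(ph)); j2=r.inverse_kinematics([.59,-.11,.118],rot(ph+.7)); print(k,None if j is None else round(j[5],2),None if j2 is None else round(j2[5],2))
k=min((0,np.pi),key=lambda kk:(globals().__setitem__("k",kk),abs(r.inverse_kinematics([*p,.2],rot(ph))[5]))[1])
r.set_gripper(.5); r.move_to([*p,.22],rot(ph)); r.move_linear([*p,.118],vel=.08)
f=np.array(r.current_contact_force()); print("f down",f)
r.set_gripper(0,25); f0=np.array(r.current_contact_force()); print("grip",r.current_opening()*85,"f",np.round(f0,1),r.current_tool_pos())
d0=0
for i in range(1,15):
    ph_i=ph+.05*i; x=H+R*np.array([np.cos(ph_i+be),np.sin(ph_i+be)])
    r.move_linear([*x,.118],rot(ph_i),vel=.06)
    F=np.array(r.current_contact_force()); u=np.array([np.cos(ph_i+be),np.sin(ph_i+be)]); fr=F[:2]@u
    if i%2==0: print(round(ph_i,3),np.round(F,1),"radial",round(fr,1),round(r.current_opening()*85,1))
    if np.linalg.norm(F)>45: print("stop"); break
    R+=np.clip(fr,-20,20)*5e-5
print("t",r.current_t(),r.current_tool_pos(),R)
E
```

```text
phi -0.007445185839002166
0 -0.33 -0.95
3.141592653589793 2.81 2.19
f down [-0.05163623 -0.58910889 -0.27287452]
grip 15.234763781841215 f [-1.9  0.1  3.8] [ 0.63719592 -0.17206849  0.11838593]
0.093 [14.9  5.6 -4.6] radial 15.9 15.2
0.193 [10.6  4.6 -2.4] radial 11.5 15.0
0.293 [ 7.6  5.5 -0.7] radial 9.4 15.4
0.393 [ 6.7  5.2 -0.2] radial 8.5 15.4
0.493 [ 5.3  5.  -0.6] radial 7.2 15.3
0.593 [6.3 4.6 0.2] radial 7.5 14.8
0.693 [3.1 4.5 1.9] radial 5.4 15.1
t 62.75 [ 0.57946586 -0.09299295  0.11843982] 0.14444773994252474
```

```bash
python3 - <<'E'
from h import *
p=r.current_tool_pos(); r.set_gripper(.5); r.move_linear([p[0],p[1],.25],vel=.12)
r.set_joints(HOME); print("t",r.current_t())
s,d,P=look()
for n,im in(("S",s),("D",d)):
    for b in blobs(cloud(im).reshape(-1,3),(.38,.75),(-.3,.0),(.119,.23)):
        c,z,a=cv2.minAreaRect(b[:,:2].astype(np.float32)); print(n,len(b),np.round(c,4),np.round(z,3),round(a,1),round(b[:,2].max(),3))
crop(s,190,200,150,120,4.5,"pics/c5.png")
np.savez("/tmp/s1.npz",**s);np.savez("/tmp/d1.npz",**d)
print(len(casts(y=(.14,.42))))
E
```

```text
t 67.025
S 785 [ 0.5558 -0.1854] [0.218 0.03 ] 42.9 0.167
S 39 [ 0.581  -0.0993] [0.014 0.013] 39.8 0.135
S 27 [ 0.5888 -0.2618] [0.015 0.013] 39.3 0.136
D 284 [ 0.5559 -0.1806] [0.208 0.036] 42.9 0.166
D 21 [ 0.5824 -0.0909] [0.011 0.018] 9.7 0.138
D 15 [ 0.5885 -0.2463] [0.015 0.023] 8.3 0.133
3
```

View pics/c5.png

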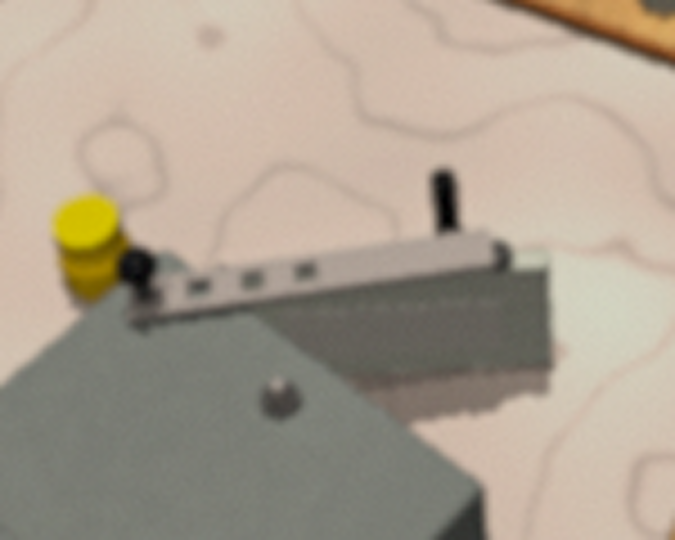

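The door is open past the target, with the stay lying above it: ball at crop (135,266), h2 at (252,278), pivot knob at (500,255), peg at (281,397). I'll get a closer wrist-camera view for a precise peg and pivot position.

```bash
cat >> h.py <<'E'
def wpose():
    T=np.eye(4); T[:3,:3]=Ro.from_quat(r.current_ee_rot()).as_matrix(); T[:3,3]=r.current_tool_pos(); return T
def wray(im,T,u,v,z):
    "wrist pixel -> world point on the plane z"
    M=T@im["mount"]; x=(u-im["cx"])/im["fx"]; y=(v-im["cy"])/im["fy"]; t=np.hypot(x,y)
    a=M[:3,:3]@np.array([x/t*np.sin(t),y/t*np.sin(t),np.cos(t)]); o=M[:3,3]
    return o+a*(z-o[2])/a[2]
E
python3 - <<'E'
from h import *
im={k:(v if v.ndim else float(v)) for k,v in np.load("/tmp/s1.npz").items()}
for n,u,v,z in[("peg.125",281,397,.125),("h1",199,286,.126),("h2",252,278,.126),("h3",306,270,.126),("piv",500,257,.13),("ball",135,266,.154),("post",443,177,.135)]:
    print(n,np.round(onplane(im,190+u/4.5,200+v/4.5,z),4))
r.move_to([.55,-.22,.36],q(0)); T=wpose(); w=optics.get_image("wrist")
np.savez("/tmp/w1.npz",T=T,**w); print(T[:3],(T@w["mount"])[:3,2:])
cv2.imwrite("pics/w1.png",w["pixels"][:,:,::-1])
E
```

```text
peg.125 [ 0.5935 -0.2608  0.125 ]
h1 [ 0.5086 -0.2301  0.126 ]
h2 [ 0.5302 -0.2096  0.126 ]
h3 [ 0.5524 -0.1886  0.126 ]
piv [ 0.6418 -0.1237  0.13  ]
ball [ 0.4869 -0.2518  0.154 ]
post [ 0.5828 -0.0972  0.135 ]
[[ 9.99999256e-01  1.21805170e-03 -6.67228801e-05  5.50203686e-01]
 [ 1.21806352e-03 -9.99999242e-01  1.77374760e-04 -2.19361051e-01]
 [-6.65067779e-05 -1.77455901e-04 -9.99999982e-01  3.59939505e-01]] [[-0.26249771  0.6167608 ]
 [ 0.0011414  -0.2188284 ]
 [-0.96493194  0.48051029]]
```

View pics/w1.png

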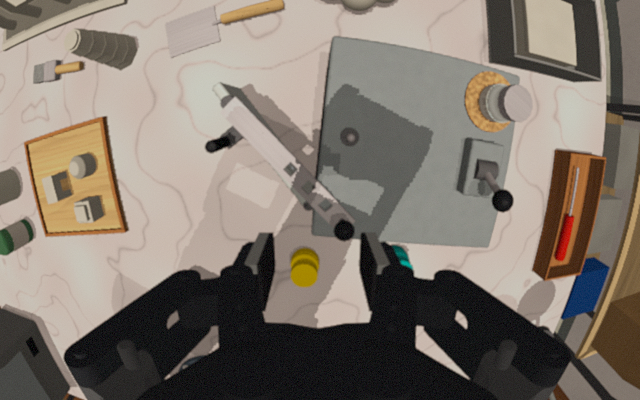

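The wrist view shows the peg at (349,137), ball at (344,230), stay holes at about (293,170), (309,186), (325,203), and post top at (213,146). I'll check an enlarged crop and project these.

```bash
python3 - <<'E'
from h import *
w={k:(v if v.ndim else float(v)) for k,v in np.load("/tmp/w1.npz").items()}; T=w["T"]
for n,u,v,z in[("peg",349,137,.132),("ball",344,230,.154),("post",213,146,.135),("h3",293,170,.126),("h2",309,186,.126),("h1",325,203,.126),("cFR",334,38,.115),("cFL",317,234,.115),("cBL",487,247,.115),("pad",487,101,.118),("fan",503,201,.19)]:
    print(n,np.round(wray(w,T,u,v,z),4))
crop(w,200,70,170,170,3.5,"pics/w1c.png")
E
```

```text
peg [ 0.5901 -0.2547  0.132 ]
ball [ 0.4873 -0.2495  0.154 ]
post [ 0.582  -0.0981  0.135 ]
h3 [ 0.551  -0.1908  0.126 ]
h2 [ 0.5318 -0.2093  0.126 ]
h1 [ 0.5109 -0.2283  0.126 ]
cFR [ 0.7074 -0.2384  0.115 ]
cFL [ 0.4664 -0.2188  0.115 ]
cBL [ 0.44   -0.4656  0.115 ]
pad [ 0.6436 -0.4362  0.118 ]
fan [ 0.5315 -0.4261  0.19  ]
```

View pics/w1c.png

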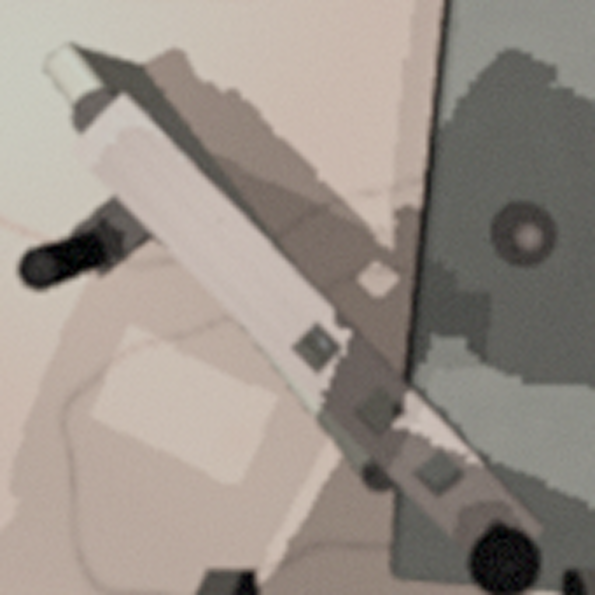

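```bash
python3 - <<'E'
from h import *
w={k:(v if v.ndim else float(v)) for k,v in np.load("/tmp/w1.npz").items()}; T=w["T"]
g=lambda u,v,z:wray(w,T,200+u/3.5,70+v/3.5,z)[:2]
tip,foot=g(530,236,.134),g(523,234,.117); print("peg",tip,foot)
h=[g(438,470,.126),g(377,408,.126),g(317,347,.126)]; print(h)
u=(h[2]-h[0]);print("spacing",np.hypot(*u)); u/=np.hypot(*u); c=np.mean(h,0); piv=c+.14*u; print("piv",piv,"stay ang",np.arctan2(u[1],u[0]))
print("ball meas",g(505,558,.154),"model",piv-.2*u)
post=g(42,268,.135); print("post",post,"|post-piv|",np.hypot(*(post-piv)),"exp .0541")
d=piv-post; phi=np.arctan2(d[1],d[0])+np.arctan2(.045,.03); print("phi",phi)
Hn=piv-.16*np.array([np.cos(phi),np.sin(phi)]); print("hinge",Hn,"hinge knob seen",g(375,477,.113))
peg=foot/2+tip/2
for H in (Hn,g(375,477,.113)):
    D=peg-H; L=np.hypot(*D); a=np.arccos((.16**2+L*L-.14**2)/(2*.16*L)); al=np.arctan2(D[1],D[0])+a
    pv=H+.16*np.array([np.cos(al),np.sin(al)]); v=(peg-pv)/.14
    print("target phi",al,"pivot",pv,"ball",pv+.2*v)
E
```

```text
peg [ 0.58985463 -0.25727988] [ 0.58917739 -0.25678856]
[array([ 0.50933805, -0.22853014]), array([ 0.53110548, -0.20783089]), array([ 0.55200977, -0.18795646])]
spacing 0.05888208131904515
piv [ 0.63227546 -0.11163648] stay ang 0.7602005617610058
ball meas [ 0.48800701 -0.24976413] model [ 0.4873359  -0.24944984]
post [ 0.58141394 -0.09680507] |post-piv| 0.05297985542938896 exp .0541
phi 0.6990575929577909
hinge [ 0.50980363 -0.21459593] hinge knob seen [ 0.50277436 -0.206543  ]
target phi 0.5696732529958295 pivot [ 0.64453599 -0.12829883] ball [ 0.56593602 -0.31220653]
target phi 0.5195209288978662 pivot [ 0.6416635  -0.12710871] ball [ 0.56716708 -0.31271658]
```

```bash
cat > stay.py <<'E'
from h import *
H=np.array([.5098,-.2146]); peg=np.array([.5895,-.2570])
def ball(phi,al,t):
    "ball centre for door heading phi, stay heading al (pivot->tip), lift t"
    pv=H+.16*np.array([np.cos(phi),np.sin(phi)]); e=.2*np.cos(t)-.031*np.sin(t)
    return np.array([*(pv+e*np.array([np.cos(al),np.sin(al)])),.123+.2*np.sin(t)+.031*np.cos(t)])
D=peg-H; L=np.hypot(*D); PHI=np.arctan2(D[1],D[0])+np.arccos((.16**2+L*L-.14**2)/(.32*L))
pv=H+.16*np.array([np.cos(PHI),np.sin(PHI)]); AL=np.arctan2(*(peg-pv)[::-1])
OFF=np.array([0,0,.003])
def go(phi,al,t,d=(0,0),vel=.06):
    r.move_linear(ball(phi,al,t)+OFF+[*d,0],vel=vel); return np.array(r.current_contact_force())
E
python3 - <<'E'
from stay import *
phi0,al0=.699,.760-np.pi; print(PHI,AL,al0,ball(phi0,al0,0),ball(PHI,AL,0))
o=q(al0); b=ball(phi0,al0,0)+OFF
r.set_gripper(.5); r.move_to([b[0],b[1],.25],o); r.move_linear(b,vel=.08); print("down",np.round(r.current_contact_force(),1))
r.set_gripper(0,25); print("grip",r.current_opening()*85,np.round(r.current_contact_force(),1))
for t in np.linspace(.05,.27,5): F=go(phi0,al0,t)
print("lifted",np.round(F,1))
for s in np.linspace(.1,1,10):
    F=go(phi0,al0+s*(AL-al0),.27); 
    if np.linalg.norm(F)>30: print("STOP",s,F); break
print("swung",np.round(F,1),r.current_opening()*85)
for s in np.linspace(.25,1,4): F=go(phi0+s*(PHI-phi0),AL,.27)
print("door",np.round(F,1),r.current_opening()*85,"t",r.current_t())
w=optics.get_image("scene"); crop(w,190,200,150,120,4.5,"pics/c6.png")
E
```

```text
0.5700105151994106 -1.9745580373143847 -2.3815926535897933 [ 0.48731056 -0.24943189  0.154     ] [ 0.56592718 -0.31217538  0.154     ]
down [0.2 0.2 0.4]
grip 21.919284609032093 [-1.2 -0.1 -0.1]
lifted [-0.1 -0.1 -0.7]
swung [-2.9 -2.6  0.4] 21.987976547791803
door [-1.  -1.4 -0.2] 21.6070855493461 t 78.3333
```

View pics/c6.png

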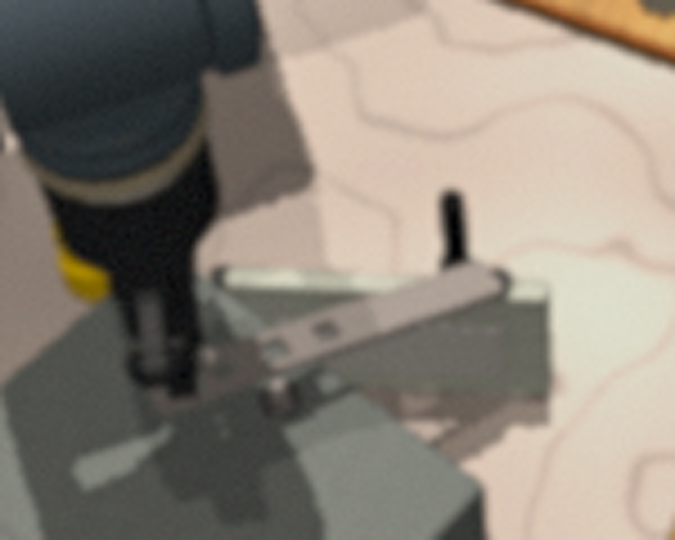

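The stay is held above the peg, with the middle hole at crop (273,347) and the peg at (281,397) below it. Next I'll lower it while watching the force.

```bash
python3 - <<'E'
from stay import *
F0=np.array(r.current_contact_force())
def lower(d):
    for t in (.2,.14,.10,.08,.06,.04,.02,.0):
        F=go(PHI,AL,t,d,vel=.04); 
        if abs((F-F0)[2])>8: print(d,"blocked t",t,np.round(F,1)); return t
    print(d,"down",np.round(F,1)); return 0
offs=[(0,0)]+[(rr*np.cos(a),rr*np.sin(a)) for rr in(.003,.005) for a in np.arange(0,6.2,np.pi/3)]
for d in offs:
    t=lower(d)
    if t<.03: break
    go(PHI,AL,.2,d)
print("t",r.current_t(),r.current_opening()*85,r.current_tool_pos())
E
```

```text
(0, 0) down [-0.4  0.  -0.3]
t 80.9333 22.05891732514297 [ 0.56583309 -0.31217359  0.1568173 ]
```

```bash
python3 - <<'E'
from h import *
p=r.current_tool_pos(); r.set_gripper(.5); r.move_linear([p[0],p[1],.30],vel=.12)
r.move_to([.55,-.22,.36],q(0)); T=wpose(); w=optics.get_image("wrist"); np.savez("/tmp/w2.npz",T=T,**w)
crop(w,200,70,170,170,3.5,"pics/w2c.png"); print(r.current_t())
r.set_joints(HOME)
for n in("scene","side"):
    for b in blobs(cloud(optics.get_image(n)).reshape(-1,3),(.45,.72),(-.36,-.05),(.119,.23)):
        c,z,a=cv2.minAreaRect(b[:,:2].astype(np.float32)); print(n,len(b),np.round(c,4),np.round(z,3),round(a,1),round(np.median(b[:,2]),4),round(b[:,2].max(),3))
print([c[0] for c in casts(y=(.14,.42))])
E
```

```text
83.5083
scene 889 [ 0.601  -0.2285] [0.213 0.03 ] 66.8 0.1247 0.166
scene 40 [ 0.5936 -0.1094] [0.014 0.015] 69.2 0.1315 0.135
side 252 [ 0.6019 -0.2204] [0.215 0.031] 67.2 0.125 0.165
side 22 [ 0.5936 -0.1   ] [0.015 0.014] 71.5 0.1286 0.137
[array([0.4648, 0.2163]), array([0.5111, 0.297 ]), array([0.5493, 0.2166])]
```

View pics/w2c.png

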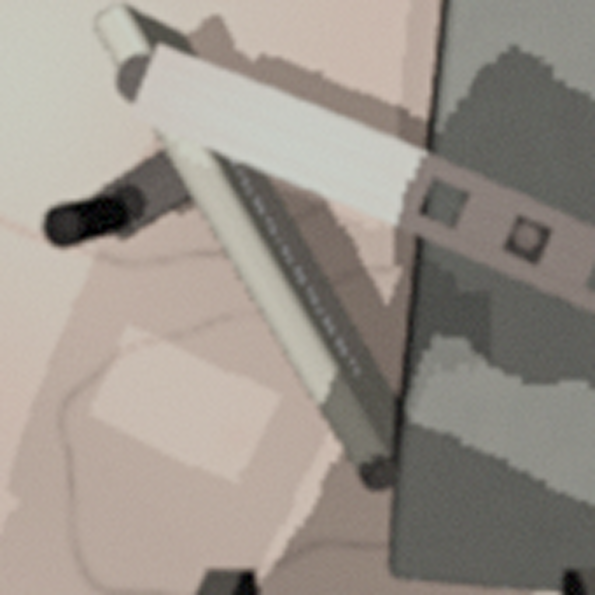

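The crop shows the peg (525,238) through the middle of the three holes and the bar lying level (its top at 0.125). The last job is the fan lever.

```bash
python3 - <<'E'
from h import *
e=np.array([.9957,-.093]); b0=np.array([.5315,-.426]); a=np.arctan2(e[1],e[0])
r.set_gripper(0); o=q(a); P=lambda s:[*(b0+s*e),.2]
r.move_to([*P(-.042)[:2],.3],o); r.move_linear(P(-.042),vel=.1)
print("F",np.round(r.current_contact_force(),1))
for s in np.arange(-.03,.0425,.003):
    r.move_linear(P(s),vel=.05); F=np.array(r.current_contact_force())
    if F[:2]@e<-8: print("stop"); break
print(round(s,3),np.round(F,1))
p=P(s-.012); r.move_linear(p,vel=.1); r.move_linear([p[0],p[1],.32],vel=.15); 
r.set_joints(HOME); print("t",r.current_t())
s_=optics.get_image("scene"); d=optics.get_image("side")
for im in(s_,d):
    for b in blobs(cloud(im).reshape(-1,3),(.48,.7),(-.5,-.38),(.178,.22),amin=5): print(np.round(b.mean(0),4),len(b),b[:,2].max())
cv2.imwrite("pics/fin.png",np.hstack([cv2.resize(i["pixels"][y:y+h,x:x+h,::-1],(400,400),interpolation=cv2.INTER_CUBIC) for i,x,y,h in((s_,140,140,260),(d,240,120,200))]))
E
```

```text
F [ 0.2  0.3 -0.1]
stop
0.033 [-13.6   1.7   4.1]
t 102.2917
[ 0.5884 -0.4335  0.1961] 128 0.20314962050064456
[ 0.6412 -0.4479  0.1789] 76 0.18195734890905368
[ 0.5851 -0.4193  0.192 ] 33 0.20093876622315
[ 0.6292 -0.444   0.1799] 2 0.17989822902378982
[ 0.6284 -0.4252  0.1793] 3 0.18022314540738948
```

View pics/fin.png

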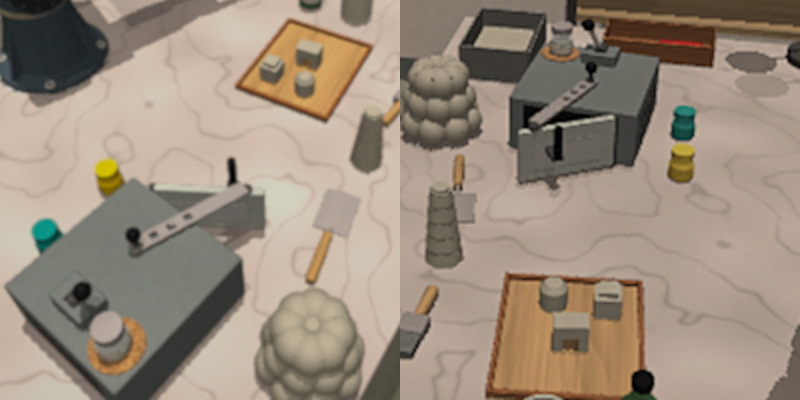

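The final views show the lever thrown to +x against its stop (ball at about x 0.587), the jar on the pad, the stay on the peg, and three casts upright in the tray.

```bash
python3 -c "
from cell import r
print(r.hand_in())"
```

```text
the job is handed in; nothing more can be done
None
```

I handed the job in at about 102 s (limit 210 s) with everything done in the order asked: three casts (a, b, d) upright in the tray, the jar on the cork pad, the door held open by the stay's middle hole on the peg, and the fan lever on.

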